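# Load gem jars single file into a counting chamber and start the count

### The arm

A 6-joint arm with a two-finger parallel gripper is mounted at the origin on the work surface; the furniture and walls round the work are solid. World frame = base frame: x ahead of the robot, y to its left, z up, the work surface at z = 0. Lengths are in m, angles in degrees, forces in N, time in s.
With the tool pointing down it reaches from about 0.225 to 0.875 m from the base axis. Payload 3.4 kg.
Tool frame: the origin (TCP) lies between the finger pads; the fingertips stand 11 mm ahead of it and the grasp point (between the pads) lies 8 mm behind it; z points along the fingers, y is the line along which they close (so a half turn about z gives the same grasp; the last joint's range is limited). The gripper opens to 85 mm and grips with 20 to 120 N. Pads are 22 mm wide; open, the fingers measure 114 mm over their backs; the gripper's body (76 mm by 85 mm) begins 54 mm behind the grasp point. The pads swing forward as they close: fully open they stand 13 mm farther back than shut.
Start: joints at [-6.933, 15.808, 86.224, -0, 77.962, -6.933], TCP at [0.575, -0, 0.242] pointing down, gripper open.
Joint ranges: [-165.64, 165.64], [-43.16, 119.46], [12.63, 154.43], [-67.54, 247.53], [6.08, 155.33], [-154.97, 154.97]. Speed limits (degrees/s): [147.25, 147.25, 180, 180, 180, 180].

### API

Orientations are given as a 3x3 rotation matrix whose columns are the frame's x, y, z axes.
In Python, from plant import ctrl, snapshot, nets gives the robot as it stands.
- The arm moves only by the shell command python3 -m handwheel 'ROWS'. ROWS is JSON, a list of rows, each a list of 7 numbers: the gripper command: -1 is fully open, 1 is shut, values between are in proportion, then the shift along the tool's x, y, z in m, then the turn, a rotation vector about the tool's x, y, z in degrees. In form: [[fingers, tx, ty, tz, rx, ry, rz], ...]. A call has 1 to 10 rows; each row is the pose to reach, as a shift and turn from the pose commanded when the call began, along the tool's axes at that moment; what a row does not reach only later rows make up. A row lasts 1/8 s, in which the tool goes at most 62.5 mm and 10.7 degrees, less where a joint would pass 70% of its speed; a pose out of reach is approached as far as the arm can. A call with a gripper value outside its range is refused whole. The fingers move at their own pace and stop on an object; the grip force is fixed at half the most. Time passes only in rows, so rows that repeat a pose let the fingers close. It gives the time, the measured TCP pose, the force, the opening and the grip force at its end, in the units of the state.
- ctrl.get_obs(): the state, without advancing time (a new reading comes with each control period).
- snapshot(name): name is "scene" or "side" or "wrist"; returns a dict with "color" (420x560x3 uint8, red, green, blue), "vfov" (degrees; the focal length in pixels is half the picture's height over the tangent of half this angle, whatever the lens; pixels are square), "cx", "cy" (the principal point, pixels), "rvec" (rotation vector, rad) and "tvec" (3), from world to camera coordinates, as OpenCV has them; the wrist camera has in their place "mount" (4x4, takes a point from camera to tool coordinates, whose origin is the TCP and whose axes are the flange's). Camera axes: x right, y down, z forward; pixel columns grow to the right and rows downward; lengths in m; the calibration is good to about 2 mm. The wrist camera is an equidistant fisheye: a pixel r from the principal point sees the ray r / f radians off the axis. A picture is of the moment at which its call begins: read the wrist's pose just before it. There is no depth.
- ctrl.finish_job(): hands the job in; it is judged then, once.
Trained networks look in a picture, given as the dict that the camera call returned (one of the last four; its "shot" number tells which), for a name from the list of things; names that differ only in an ending like _2 or _b are one class to them, and where a whole thing is asked for, a point or a joint stands for the part that bears it (a point fixed in the world has none). Each returns a list of dicts, best first, with "score" (0 to 1); they miss things now and then, are a little off and sometimes report something else, mostly with a low value. They report only what shows in the picture. A call takes as long as a camera call.
- nets.look_for(picture, target): "location" ([x, y, z] in m, in world coordinates, good to about 4 mm: the middle of the surface that is visible of it).
The state is a dict: "time_s": time; "q": joint angles; "joint_vel": joint speeds; "tau": joint torques, N m; "eef_pos": TCP position; "eef_rot": TCP orientation; "force": force on the tool from outside, world axes, zero at the start; "torque": the same for the moment, N m; "width": finger opening in m; "grip_force": force on a finger pad.
Only numpy, scipy, OpenCV 4.12 (cv2) and the standard library are available. Lean on these libraries where they do the work, as an engineer would, in place of code of your own. Each camera call takes 0.05 s, during which the arm holds its last target. There are 200 camera calls.

### The job

Get the gem jars counted: pull the sloping drop door of the counting chamber down until it lies flat, and push every gem jar that stands on the bench, one after another over the open door, upright and in single file between the guide rails until all of them are inside the chamber. Then swing the door up until it is fully shut and only then press the start button on the chamber's roof, and leave the steel dish, the tweezers and the loupe where they are.

Things in the scene. Friction and masses are not known exactly. Their poses are not given: they have to be found in the camera images.
- chamber: Counting chamber, fixed: a white box 305 long, 150 wide, 129 high on a grey plinth; place and yaw differ each start. Origin on the bench top under the middle of the door's hinge line at the front; x points into it along the lane, y left, z up. Lane floor 34 above the bench, back wall's face at x = 295. Side walls' inner faces at y = -65 and 65, their front edges slope back 38 degrees.
- hinge_line (a point): Middle of the door's hinge line, at the height of the lane floor, 34 above the bench. The hinge runs along the chamber's y. A jar whose centre is 50 or more behind (+x of) this line is clear of the shut door.
- lane_start (a point): Point on the lane floor midway between the two steel guide rails where they become parallel, 45 behind the hinge line. Rails 4 thick, 16 high, 55 clear between them from here to the back wall; towards the door they flare to about 90 clear at 16 behind the hinge line. The lane takes five jars in single file, each new one pushing those before it deeper.
- roof_edge (a point): Middle of the roof's front edge, on its top face, 129 above the bench and 74 behind the hinge line. With the door down the first 74 of the lane are open from above; from here on the lane is roofed, about 66 clear above its floor.
- door (a joint): Drop door hinged at its lower edge: aluminium panel 150 wide, 121 long, 8 thick, 0.26 kg. Rad: 0 = shut, leaning back 38 degrees on the sloping front; 2.234 = fully open, where a stop holds it flat in front of the chamber, inner face level with the lane floor, as a loading shelf. Friction hinge, 0.12 N m, but it may sink slowly from part way. 2 to 3 N at the handle move it.
- door_bar (a point): Middle of the door's handle: round bar 10 thick, 96 long, parallel to the hinge, on two 8 thick arms at its ends. It circles the hinge line: 155 from it along the door and 12 to the outer side of the inner face. Shut: 34 above the roof, 12 behind its front edge. Open: 155 in front of the hinge line, 22 above the bench, 29 free between it and the door's edge. Can be held from above in both.
- start (a joint): Start button: black spring push button on the roof. Value in m: 0 = up, 0.006 = fully down, where it takes about 4 N; pressed counts from 0.004; springs back.
- start_top (a point): Centre of the start button's top face, 26 in diameter, pressed downwards; in a grey housing on the roof, 108 behind the hinge line and 50 right of the centre line.
- jar_1: Gem jar: a low round jar with a black snap lid, 50 in diameter at the lid (lid from 15 to 24 high), 47 below it, 24 high, 30 to 60 g, standing upright on the bench to the right of the chamber at the start. Origin: centre of its underside; z is its axis. Three to five of the five jars are present. Can be grasped across its 50 and slid or lifted.
- jar_2: Gem jar: a low round jar with a black snap lid, 50 in diameter at the lid (lid from 15 to 24 high), 47 below it, 24 high, 30 to 60 g, standing upright on the bench to the right of the chamber at the start. Origin: centre of its underside; z is its axis. Three to five of the five jars are present. Can be grasped across its 50 and slid or lifted.
- jar_3: Gem jar: a low round jar with a black snap lid, 50 in diameter at the lid (lid from 15 to 24 high), 47 below it, 24 high, 30 to 60 g, standing upright on the bench to the right of the chamber at the start. Origin: centre of its underside; z is its axis. Three to five of the five jars are present. Can be grasped across its 50 and slid or lifted.
- jar_4: Gem jar: a low round jar with a black snap lid, 50 in diameter at the lid (lid from 15 to 24 high), 47 below it, 24 high, 30 to 60 g, standing upright on the bench to the right of the chamber at the start. Origin: centre of its underside; z is its axis. Three to five of the five jars are present. Can be grasped across its 50 and slid or lifted.
- jar_5: Gem jar: a low round jar with a black snap lid, 50 in diameter at the lid (lid from 15 to 24 high), 47 below it, 24 high, 30 to 60 g, standing upright on the bench to the right of the chamber at the start. Origin: centre of its underside; z is its axis. Three to five of the five jars are present. Can be grasped across its 50 and slid or lifted.
- steel_dish: Small steel dish with stones, 83 in diameter, 13 high, standing left of the chamber; origin under its centre. To be left alone.
- tweezers: Steel tweezers, 128 long, lying on the bench left of the chamber; origin under their middle. To be left alone.
- loupe: Folded hand loupe, 27 x 42 x 18, lying on the bench left of the chamber; origin under its middle. To be left alone.

How it is judged (in metres and radians):
On the way, in this order (a step that is already met when the one before it is completed fails the run):
1. the drop door has been pulled down flat (value of joint door above 2.1 rad), for 0.2 s.
2. every jar stands upright in single file in the lane, wholly behind the hinge line (x of jar_1 in the frame of chamber between 0.025 and 0.3 m and y of jar_1 in the frame of chamber between -0.012 and 0.012 m and z of jar_1 in the frame of chamber between 0.028 and 0.04 m and angle between each of jar_1, jar_2, jar_3, jar_4, jar_5's own z axis and vertical below 0.12 rad and x of jar_2 in the frame of chamber between 0.025 and 0.3 m and y of jar_2 in the frame of chamber between -0.012 and 0.012 m and z of jar_2 in the frame of chamber between 0.028 and 0.04 m and x of jar_3 in the frame of chamber between 0.025 and 0.3 m and y of jar_3 in the frame of chamber between -0.012 and 0.012 m and z of jar_3 in the frame of chamber between 0.028 and 0.04 m and x of jar_4 in the frame of chamber between 0.025 and 0.3 m and y of jar_4 in the frame of chamber between -0.012 and 0.012 m and z of jar_4 in the frame of chamber between 0.028 and 0.04 m and x of jar_5 in the frame of chamber between 0.025 and 0.3 m and y of jar_5 in the frame of chamber between -0.012 and 0.012 m and z of jar_5 in the frame of chamber between 0.028 and 0.04 m), for 0.2 s.
3. the door is shut with the jars inside (all of step 2 and value of joint door below 0.05 rad), for 0.2 s.
4. the start button is pressed with the door shut (value of joint start above 0.004 m and value of joint door below 0.08 rad), for 0.05 s.
At the end, for the whole second after the job is handed in: Every jar present stands upright (within 0.12 rad), at rest, on the lane floor between the rails (within 12 mm of the centre line), its centre at least 25 mm behind the hinge line; the door is shut (below 0.05 rad); the start button was pressed after that and is released (all of step 3 and value of joint start below 0.002 m and linear speed of each of jar_1, jar_2, jar_3, jar_4, jar_5 below 0.02 m/s); the robot touches nothing.
It fails at once if the start button is pressed while the door is open (value of joint start above 0.004 m and value of joint door above 0.3 rad).
It fails at once if the steel dish, the tweezers or the loupe is pushed away (more than 30 mm) (distance of any of steel_dish, tweezers, loupe from where it was at the start of the episode above 0.03 m).
Of jar_1, jar_2, jar_3, jar_4, jar_5 only 3 to 5 are there at a start; the rules pass over those that are not, and their reading is None.
At some moment in a run one of jar_1, jar_2, jar_3, jar_4, jar_5 may be knocked a few centimetres aside while the robot is not near it.
Once in a run the grip may slacken for a moment while it holds something.
It also fails if it takes over 210 s, if anything falls off the work surface, if the arm or the gripper's body presses on something with over 40 N, if the wrist force passes 120 N, or if a joint passes its speed limit or range.

## Working session

There is one attempt and no reset: what is moved stays moved. The work goes in short steps, Python scripts to look and compute and a shell command to move; the robot and the scene stay as the last step left them, time stands still between calls to the robot, and variables do not carry over. Pictures are saved under pics/ and viewed, at most 16 in all, crops included, and the job is handed in when it is done.

```bash
mkdir -p pics; ls; cat > h.py <<'E'
import numpy as np, cv2
from plant import ctrl, snapshot, nets
def save(p,n): cv2.imwrite('pics/'+n+'.png',p['color'][:,:,::-1])
def f(p): return 210/np.tan(np.radians(p['vfov'])/2)
def ray(p,u,v,obs=None):
    d=np.array([(u-p['cx']),(v-p['cy'])],float)
    if 'mount' in p:
        r=np.hypot(*d); th=r/f(p); c=np.array([*(d/max(r,1e-9)*np.sin(th)),np.cos(th)])
        R=np.array(obs['eef_rot']).reshape(3,3); M=np.array(p['mount'])
        return R@M[:3,3]+np.array(obs['eef_pos']), R@M[:3,:3]@c
    R=cv2.Rodrigues(np.array(p['rvec'],float))[0]; t=np.array(p['tvec'],float).ravel()
    return -R.T@t, R.T@np.array([*(d/f(p)),1.])
def at_z(p,u,v,z,obs=None):
    o,d=ray(p,u,v,obs); return o+d*(z-o[2])/d[2]
E
python3 - <<'E'
from h import *
o=ctrl.get_obs(); print(o['time_s'],o['eef_pos'],o['eef_rot'],o['width'])
for n in ['scene','side','wrist']:
    p=snapshot(n); save(p,n+'0')
    for t in ['hinge_line','roof_edge','door_bar','start_top','lane_start','jar_1','chamber']:
        print(n,t,[(np.round(x['location'],3).tolist(),round(x['score'],2)) for x in nets.look_for(p,t)[:6]])
E
```

```text
pics
0.0 [5.74472646e-01 3.05995041e-05 2.41441140e-01] [[ 4.47967327e-05  9.99998319e-01 -1.83281777e-03]
 [ 9.99999977e-01 -4.44156893e-05  2.07940483e-04]
 [ 2.07858728e-04 -1.83282704e-03 -9.99998299e-01]] 0.08523609838594677
scene hinge_line [([0.614, 0.242, 0.108], 0.73)]
scene roof_edge [([0.618, 0.24, 0.108], 0.57)]
scene door_bar [([0.6, 0.222, 0.095], 0.96)]
scene start_top []
scene lane_start [([0.617, 0.244, 0.106], 0.64), ([0.601, 0.225, 0.092], 0.29)]
scene jar_1 [([0.517, -0.139, 0.02], 0.79), ([0.531, -0.02, 0.028], 0.74), ([0.442, -0.03, 0.02], 0.69)]
scene chamber [([0.618, 0.238, 0.112], 0.76)]
side hinge_line [([0.698, 0.343, 0.133], 0.92)]
side roof_edge [([0.527, -0.122, 0.025], 0.69), ([0.699, 0.348, 0.13], 0.67)]
side door_bar [([0.596, 0.274, 0.136], 0.84)]
side start_top []
side lane_start [([0.701, 0.344, 0.134], 0.56), ([0.632, -0.017, 0.026], 0.32)]
side jar_1 [([0.451, -0.018, 0.027], 0.57), ([0.528, -0.124, 0.026], 0.52), ([0.63, -0.014, 0.028], 0.48)]
side chamber [([0.448, -0.017, 0.026], 0.75), ([0.702, 0.345, 0.132], 0.73)]
wrist hinge_line [([0.625, 0.176, 0.065], 0.82)]
wrist roof_edge [([0.627, 0.17, 0.065], 0.92)]
wrist door_bar [([0.623, 0.174, 0.07], 0.89)]
wrist start_top []
wrist lane_start [([0.628, 0.175, 0.061], 0.81)]
wrist jar_1 [([0.638, -0.021, 0.02], 0.77), ([0.457, -0.019, 0.024], 0.76), ([0.542, -0.022, 0.029], 0.76), ([0.532, -0.13, 0.022], 0.65)]
wrist chamber [([0.629, 0.174, 0.063], 0.71)]
```

View pics/scene0.png

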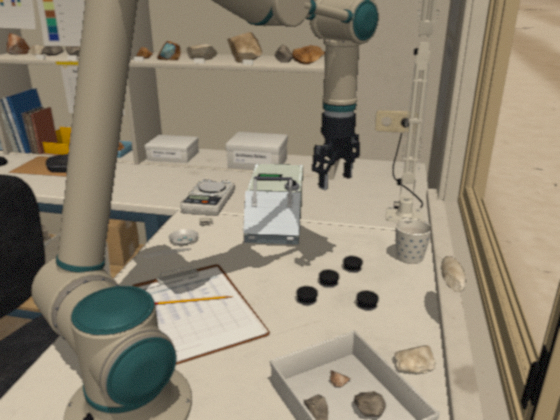

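View pics/side0.png

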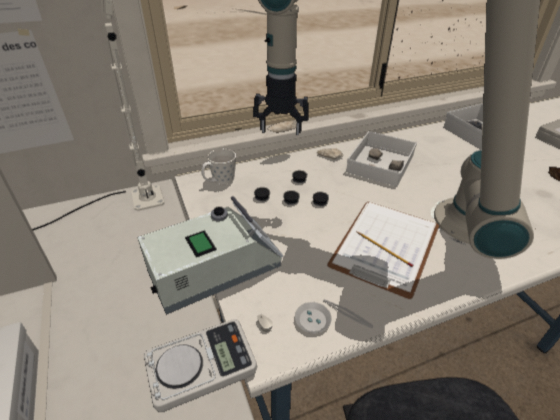

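View pics/wrist0.png

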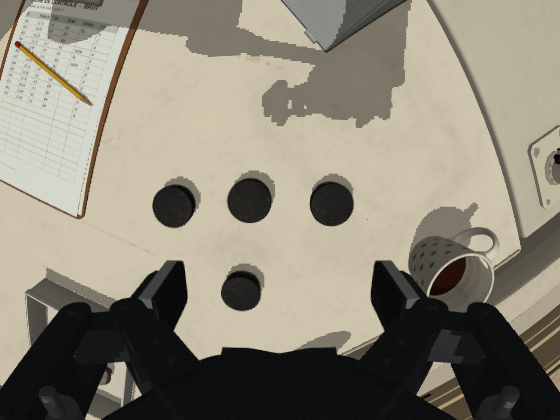

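Four jars show (wrist picture: (174,205), (249,200), (331,203), (241,290)). The chamber is behind them to the left with its door towards the robot. I'll enlarge the chamber next.

```bash
python3 - <<'E'
from h import *
a=cv2.imread('pics/side0.png')[180:310,130:290]; b=cv2.imread('pics/scene0.png')[155:255,230:320]
cv2.imwrite('pics/c1.png',np.hstack([cv2.resize(a,None,fx=3,fy=3,interpolation=2)[:390],cv2.resize(b,(320,390),interpolation=2)]))
o=ctrl.get_obs(); p=snapshot('wrist')
for u,v in [(174,205),(249,200),(331,203),(241,290)]: print(at_z(p,u,v,.024,o).round(3))
E
```

```text
[ 0.455 -0.02   0.024]
[ 0.542 -0.015  0.024]
[ 0.634 -0.018  0.024]
[ 0.529 -0.128  0.024]
```

View pics/c1.png

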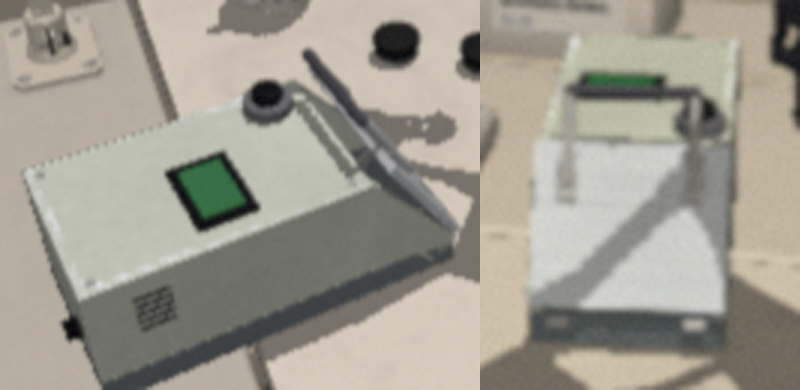

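The crop shows the roof's back corners, the button, the bar and the hinge corners. I'll fit the chamber pose to these.

```bash
python3 - <<'E'
from h import *
from scipy.optimize import least_squares
S=snapshot('side'); C=snapshot('scene')
pts=[(S,138.3,237.3,(.305,-.075,.129)),(S,157.3,278.3,(.305,.075,.129)),(S,219,210.5,(.108,-.05,.145)),(S,232.7,197.5,(.086,-.05,.163)),
(C,244,234.5,(0,.075,.034)),(C,298.6,235.3,(0,-.075,.034)),(C,255.3,178.3,(.086,.046,.163)),(C,291.5,179.4,(.086,-.046,.163)),(C,255.3,165,(.305,.075,.129)),(C,303,165.2,(.305,-.075,.129))]
def res(x):
    c,s=np.cos(x[2]),np.sin(x[2]);r=[]
    for p,u,v,q in pts:
        w=np.array([x[0]+c*q[0]-s*q[1],x[1]+s*q[0]+c*q[1],q[2]])
        k=cv2.Rodrigues(np.array(p['rvec'],float))[0]@w+np.array(p['tvec'],float).ravel()
        r+=[k[0]/k[2]*f(p)+p['cx']-u,k[1]/k[2]*f(p)+p['cy']-v]
    return np.array(r)
s=least_squares(res,[.6,.2,.5],loss='soft_l1'); print(s.x,np.degrees(s.x[2])); print(s.fun.reshape(-1,2).round(1) if len(s.fun)==20 else 0)
x=s.x; c,n=np.cos(x[2]),np.sin(x[2])
for q in [(.086,0),(-.155,0),(.108,-.05),(.27,0),(-.06,0)]: print(q,(x[0]+c*q[0]-n*q[1]).round(3),(x[1]+n*q[0]+c*q[1]).round(3))
print('lens',C['tvec'],f(C),f(S))
E
```

```text
[0.57550599 0.20360892 0.66900028] 38.33089225799155
[[-0.3 -1.6]
 [ 0.3  0.1]
 [ 0.8 -0.9]
 [-5.3  3.6]
 [-0.5  0.1]
 [ 0.4  1.1]
 [ 1.4  0.5]
 [-1.4  0.2]
 [-0.1 -1.9]
 [-0.4 -1.1]]
(0.086, 0) 0.643 0.257
(-0.155, 0) 0.454 0.107
(0.108, -0.05) 0.691 0.231
(0.27, 0) 0.787 0.371
(-0.06, 0) 0.528 0.166
lens [-0.24153816  0.3415317   0.88428692] 510.18729313238265 394.91242851667926
```

```bash
python3 -m handwheel '[[-1,0.05,0.014,0,0,0,-8],[-1,0.1,0.028,0,0,0,-16],[-1,0.15,0.042,0,0,0,-24],[-1,0.2,0.055,0,0,0,-32],[-1,0.257,0.069,0,0,0,-38.3],[-1,0.257,0.069,0,0,0,-38.3],[-1,0.257,0.069,0,0,0,-38.3]]'
python3 - <<'E'
from h import *
o=ctrl.get_obs(); print(o['eef_pos'],np.array(o['eef_rot']).round(3).tolist())
p=snapshot('wrist'); save(p,'w1')
for t in ['door_bar','start_top','roof_edge']: print(t,[(np.round(x['location'],3).tolist(),round(x['score'],2)) for x in nets.look_for(p,t)[:3]])
E
```

```text
time_s: 2.22
eef_pos: [0.6438, 0.2569, 0.2419]
eef_rot: [[-0.62, 0.785, -0.001], [0.785, 0.62, -0.001], [-0.0, -0.001, -1.0]]
force: [-0.3, -1.1, 0.6]
width: 0.0855
grip_force: 0.0
[0.64375163 0.25685505 0.24187823] [[-0.62, 0.785, -0.001], [0.785, 0.62, -0.001], [-0.0, -0.001, -1.0]]
door_bar [([0.611, 0.238, 0.128], 0.61)]
start_top [([0.696, 0.233, 0.149], 0.7)]
roof_edge [([0.683, 0.299, 0.131], 0.61)]
```

View pics/w1.png

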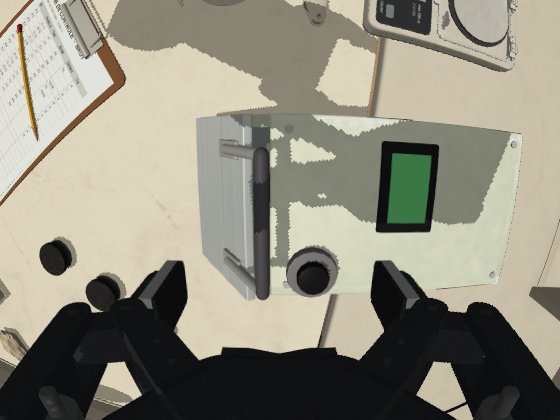

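The bar runs from (262,150) to (262,297), the button is at (312,275), and the roof's back corners are at (521,133) and (497,286).

```bash
python3 - <<'E'
from h import *
o=ctrl.get_obs(); p=snapshot('wrist')
for u,v,z in [(262,150,.163),(262,297,.163),(262,223,.163),(312,275,.145),(521,133,.129),(497,286,.129),(198,119,.034),(248,300,.129)]:print((u,v),at_z(p,u,v,z,o).round(4))
E
```

```text
(262, 150) [0.6043 0.2897 0.163 ]
(262, 297) [0.6694 0.2044 0.163 ]
(262, 223) [0.6344 0.2506 0.163 ]
(312, 275) [0.6939 0.2356 0.145 ]
(521, 133) [0.7723 0.4523 0.129 ]
(497, 286) [0.869  0.3326 0.129 ]
(198, 119) [0.5316 0.2628 0.034 ]
(248, 300) [0.6726 0.1772 0.129 ]
```

```bash
python3 -m handwheel '[[-1,-0.003,-0.012,0.03,0,0,0],[-1,-0.003,-0.012,0.055,0,0,0],[-1,-0.003,-0.012,0.076,0,0,0],[-1,-0.003,-0.012,0.076,0,0,0],[0.6,-0.003,-0.012,0.076,0,0,0],[1,-0.003,-0.012,0.076,0,0,0],[1,-0.003,-0.012,0.076,0,0,0],[1,-0.003,-0.012,0.076,0,0,0],[1,-0.003,-0.012,0.076,0,0,0]]'
python3 - <<'E'
from h import *
o=ctrl.get_obs(); print(o['grip_force'],o['width'],o['force']); p=snapshot('wrist'); save(p,'w2')
E
```

```text
time_s: 3.6
eef_pos: [0.6368, 0.2474, 0.1668]
eef_rot: [[-0.62, 0.785, 0.001], [0.785, 0.62, 0.0], [-0.0, 0.001, -1.0]]
force: [0.5, 0.3, 1.7]
width: 0.0077
grip_force: 58.5
58.46218407154083 0.007677458012926062 [0.4919345  0.29561088 1.67710053]
```

View pics/w2.png

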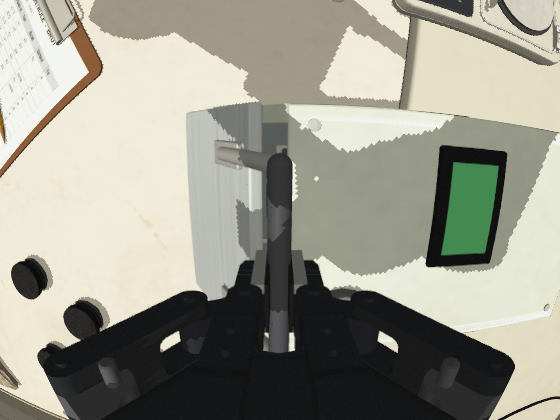

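The bar is gripped; the dark gap shows the door starts about 0.1 rad ajar. I'll follow the arc.

```bash
python3 -m handwheel '[[1,0,-0.016,-0.007,0,0,0],[1,0,-0.032,-0.0126,0,0,0],[1,0,-0.048,-0.016,0,0,0],[1,0,-0.064,-0.0177,0,0,0],[1,0,-0.0967,-0.016,0,0,0],[1,0,-0.128,-0.0076,0,0,0],[1,0,-0.157,0.0072,0,0,0],[1,0,-0.182,0.0276,0,0,0],[1,0,-0.182,0.0276,0,0,0]]'
```

```text
time_s: 4.78
eef_pos: [0.4905, 0.1328, 0.1362]
eef_rot: [[-0.619, 0.785, -0.004], [0.785, 0.619, -0.001], [0.001, -0.004, -1.0]]
force: [3.5, 3.3, -7.4]
width: 0.0073
grip_force: 60.0
```

```bash
python3 -m handwheel '[[1,0,-0.011,0.012,0,0,0],[1,0,-0.0204,0.0253,0,0,0],[1,0,-0.0352,0.0543,0,0,0],[1,0,-0.0436,0.0857,0,0,0],[1,0,-0.0455,0.105,0,0,0],[1,0,-0.0455,0.115,0,0,0],[1,0,-0.045,0.122,0,0,0],[1,0,-0.045,0.122,0,0,0],[1,0,-0.045,0.122,0,0,0]]'
```

```text
time_s: 5.9
eef_pos: [0.4612, 0.1068, 0.0201]
eef_rot: [[-0.619, 0.785, 0.008], [0.785, 0.619, 0.001], [-0.004, 0.007, -1.0]]
force: [1.8, 5.5, 22.7]
width: 0.0074
grip_force: 66.0
```

```bash
python3 -m handwheel '[[-1,0,0,-0.002,0,0,0],[-1,0,0,-0.002,0,0,0],[-1,0,0,-0.002,0,0,0],[-1,0,0,-0.05,0,0,0],[-1,0,0,-0.1,0,0,0],[-1,0,0.04,-0.16,0,0,0],[-1,0,0.09,-0.2,0,0,0],[-1,0,0.09,-0.2,0,0,0],[-1,0,0.09,-0.2,0,0,0]]'
python3 - <<'E'
from h import *
o=ctrl.get_obs(); p=snapshot('wrist'); save(p,'w3')
for t in ['door_bar','hinge_line','lane_start','jar_1']: print(t,[(np.round(x['location'],3).tolist(),round(x['score'],2)) for x in nets.look_for(p,t)[:5]])
E
```

```text
time_s: 7.02
eef_pos: [0.5279, 0.1619, 0.2155]
eef_rot: [[-0.62, 0.784, -0.003], [0.784, 0.62, -0.001], [0.001, -0.003, -1.0]]
force: [0.4, 0.3, -0.7]
width: 0.0856
grip_force: 0.0
door_bar [([0.526, 0.168, 0.032], 0.87)]
hinge_line [([0.616, 0.235, 0.033], 0.91)]
lane_start [([0.617, 0.234, 0.032], 0.94), ([0.55, 0.439, 0.016], 0.66)]
jar_1 [([0.546, -0.016, 0.023], 0.8), ([0.451, -0.016, 0.021], 0.62), ([0.626, -0.005, 0.019], 0.6)]
```

View pics/w3.png

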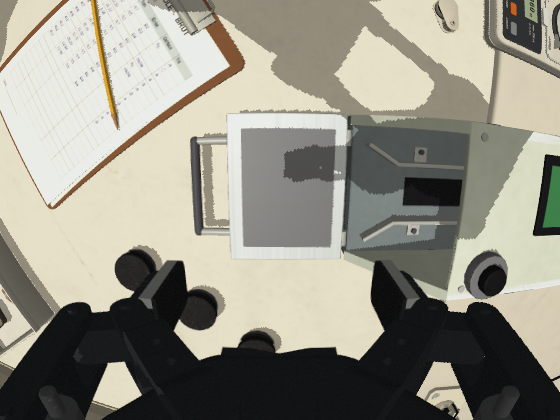

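The door lies flat: its outer corners are at (229,114) and (231,258), the hinge ends at (344,115) and (343,259), and the rails become parallel at about (398,163)/(397,224).

```bash
python3 - <<'E'
from h import *
o=ctrl.get_obs(); p=snapshot('wrist')
for u,v,z in [(229,114,.034),(231,258,.034),(344,115,.034),(343,259,.034),(398,163,.05),(397,224,.05),(464,165,.05),(459,222,.05),(196,186,.026),(489,274,.145)]:print((u,v),at_z(p,u,v,z,o).round(4))
E
```

```text
(229, 114) [0.4416 0.194  0.034 ]
(231, 258) [0.5306 0.0767 0.034 ]
(344, 115) [0.5282 0.2618 0.034 ]
(343, 259) [0.6243 0.149  0.034 ]
(398, 163) [0.5954 0.2596 0.05  ]
(397, 224) [0.6366 0.2143 0.05  ]
(464, 165) [0.654  0.3076 0.05  ]
(459, 222) [0.6936 0.2611 0.05  ]
(196, 186) [0.4566 0.1147 0.026 ]
(489, 274) [0.686  0.2363 0.145 ]
```

```bash
python3 - <<'E'
from h import *
p=snapshot('wrist'); print(np.array(p['mount']).round(3), ctrl.get_obs()['q'])
E
```

```text
[[ 0.    -0.963 -0.268  0.069]
 [ 1.    -0.     0.001  0.   ]
 [-0.001 -0.268  0.963 -0.131]
 [ 0.     0.     0.     1.   ]] [ 9.81605031e+00  1.48427698e+01  9.14473337e+01 -7.66456604e-03
  7.38210664e+01 -2.84517634e+01]
```

```bash
python3 -m handwheel '[[-1,-0.02,-0.01,0,0,0,10],[-1,-0.04,-0.025,0,0,0,20],[-1,-0.06,-0.04,0,0,0,30],[-1,-0.08,-0.055,0,0,0,40],[-1,-0.1,-0.07,0,0,0,50],[-1,-0.12,-0.085,0.02,0,0,60],[-1,-0.14,-0.095,0.04,0,0,70],[-1,-0.1475,-0.099,0.06,0,0,80],[-1,-0.1475,-0.099,0.08,0,0,90],[-1,-0.1475,-0.099,0.08,0,0,90]]'
cat > jars.py <<'E'
from h import *
def jars(p,o,zc=.024):
    # dark lid blobs: net detections refined to world positions
    return [(np.round(x['location'],4).tolist(),round(x['score'],2)) for x in nets.look_for(p,'jar_1')[:8]]
def to_tool(w,o):
    return np.round(np.array(o['eef_rot']).reshape(3,3).T@(np.array(w)-np.array(o['eef_pos'])),4)
E
python3 - <<'E'
from jars import *
o=ctrl.get_obs(); p=snapshot('wrist'); save(p,'w4'); print(o['eef_pos'],np.array(o['eef_rot']).round(3).tolist())
for j in jars(p,o): print(j, to_tool(j[0],o))
print(jars(snapshot('scene'),o))
E
```

```text
time_s: 8.62
eef_pos: [0.541, -0.015, 0.1351]
eef_rot: [[0.784, 0.621, -0.004], [0.621, -0.784, 0.001], [-0.003, -0.003, -1.0]]
force: [0.1, 0.2, 0.3]
width: 0.0855
grip_force: 0.0
[ 0.5410462  -0.01495497  0.13514788] [[0.784, 0.621, -0.004], [0.621, -0.784, 0.001], [-0.003, -0.003, -1.0]]
([0.5188, -0.1207, 0.0245], 0.97) [-0.0828  0.0694  0.1107]
([0.6384, -0.0197, 0.0196], 0.79) [0.0737 0.0645 0.1151]
([0.4599, -0.0227, 0.0247], 0.69) [-0.0681 -0.044   0.1108]
([0.5437, -0.0211, 0.0281], 0.59) [-0.0014  0.0068  0.107 ]
[([0.5349, -0.0208, 0.0268], 0.89), ([0.5188, -0.144, 0.0235], 0.79), ([0.6227, -0.0281, 0.0262], 0.64), ([0.4368, -0.0305, 0.0219], 0.63)]
```

View pics/w4.png

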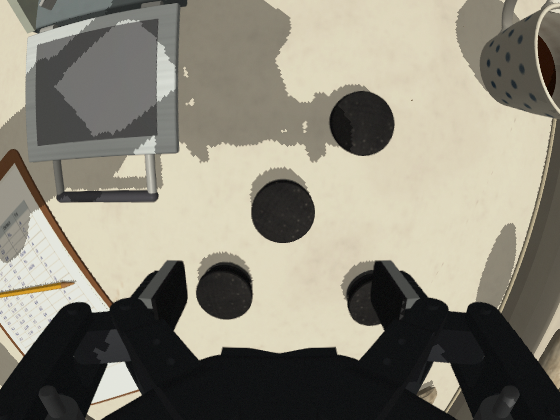

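Jars are at (283,211), (362,123), (225,291) and (366,297).

```bash
python3 - <<'E'
from jars import *
o=ctrl.get_obs(); p=snapshot('wrist')
for u,v in [(283,211),(362,123),(225,291),(366,297)]:
    w=at_z(p,u,v,.024,o); print(w.round(4),to_tool(w,o))
E
```

```text
[ 0.546  -0.0163  0.024 ] [0.001  0.0026 0.1137]
[ 0.6375 -0.0202  0.024 ] [0.0703 0.0625 0.1139]
[ 0.459  -0.0218  0.024 ] [-0.0705 -0.047   0.1135]
[ 0.53   -0.1235  0.024 ] [-0.078   0.0767  0.1137]
```

```bash
python3 -m handwheel '[[-1,0.001,0.003,0.05,0,0,0],[-1,0.001,0.003,0.09,0,0,0],[-1,0.001,0.003,0.118,0,0,0],[-1,0.001,0.003,0.118,0,0,0],[1,0.001,0.003,0.118,0,0,0],[1,0.001,0.003,0.118,0,0,0],[1,0.001,0.003,0.118,0,0,0],[1,0.001,0.003,0.06,0,0,0],[1,0.001,0.003,0.02,0,0,0],[1,0.001,0.003,0.02,0,0,0]]'
```

```text
time_s: 10.12
eef_pos: [0.5483, -0.0169, 0.1214]
eef_rot: [[0.785, 0.62, 0.01], [0.62, -0.785, -0.002], [0.007, 0.007, -1.0]]
force: [0.5, -0.5, -1.0]
width: 0.0477
grip_force: 62.0
```

```bash
python3 -m handwheel '[[1,0.03,-0.04,0,0,0,0],[1,0.06,-0.08,0,0,0,0],[1,0.09,-0.12,0,0,0,0],[1,0.11,-0.145,0,0,0,0],[1,0.1195,-0.157,0.01,0,0,0],[1,0.1195,-0.157,0.03,0,0,0],[1,0.1195,-0.157,0.03,0,0,0],[1,0.1195,-0.157,0.03,0,0,0]]'
python3 - <<'E'
from jars import *
o=ctrl.get_obs(); p=snapshot('wrist'); save(p,'w5'); print(o['eef_pos'],o['width'])
E
```

```text
time_s: 11.12
eef_pos: [0.5419, 0.18, 0.0866]
eef_rot: [[0.785, 0.619, -0.0], [0.619, -0.785, -0.0], [-0.0, 0.0, -1.0]]
force: [-0.4, -0.1, -0.3]
width: 0.0472
grip_force: 62.0
[0.54191328 0.18003167 0.08662334] 0.04715554519161671
```

View pics/w5.png

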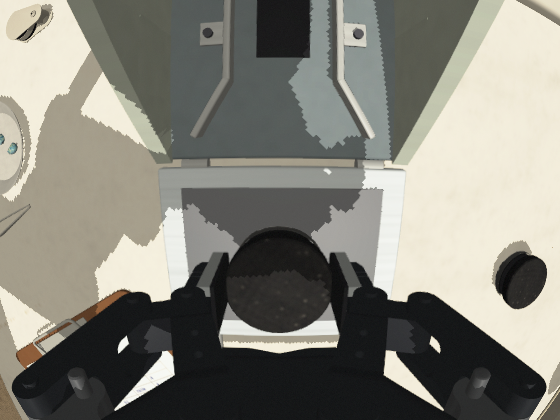

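The jar is held over the shelf at (280,280). The lane's centre column is about 283, so it needs 1–2 mm to the right, and the yaw is good.

```bash
python3 -m handwheel '[[1,0,0.0015,0.02,0,0,0],[1,0,0.0015,0.033,0,0,0],[1,0,0.0015,0.033,0,0,0],[-1,0,0.0015,0.033,0,0,0],[-1,0,0.0015,0.033,0,0,0],[-1,0,0.0015,0.033,0,0,0],[-1,0,0.0015,-0.01,0,0,0],[0.5,-0.03,0.0015,-0.02,0,0,0],[0.5,-0.055,0.0015,-0.02,0,0,0],[0.5,-0.055,0.0015,-0.01,0,0,0]]'
python3 -m handwheel '[[0.5,0,0,0.02,0,0,0],[0.5,0,0,0.044,0,0,0],[0.5,0,0,0.044,0,0,0],[0.5,0,0,0.044,0,0,0]]'
python3 - <<'E'
from jars import *
o=ctrl.get_obs(); p=snapshot('wrist'); save(p,'w6'); print(o['eef_pos'],o['width'])
E
```

```text
time_s: 12.42
eef_pos: [0.4987, 0.1449, 0.0971]
eef_rot: [[0.785, 0.619, 0.001], [0.619, -0.785, 0.0], [0.001, 0.0, -1.0]]
force: [0.2, 0.2, 0.1]
width: 0.032
grip_force: 0.0
time_s: 12.92
eef_pos: [0.5004, 0.1458, 0.0528]
eef_rot: [[0.785, 0.62, 0.001], [0.62, -0.785, 0.0], [0.001, 0.0, -1.0]]
force: [-0.6, -0.5, 0.1]
width: 0.021
grip_force: 0.0
[0.500408   0.14580195 0.05278353] 0.0209730272326717
```

View pics/w6.png

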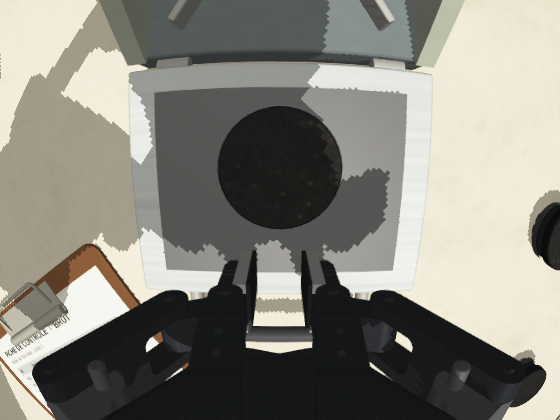

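The jar stands centred on the shelf at (280,168) with the pusher behind it, so I push.

```bash
python3 -m handwheel '[[0.5,0.018,0,0,0,0,0],[0.5,0.033,0,0,0,0,0],[0.5,0.048,0,0,0,0,0],[0.5,0.062,0,0,0,0,0],[0.5,0.076,0,0,0,0,0],[0.5,0.09,0,0,0,0,0],[0.5,0.104,0,0,0,0,0],[0.5,0.116,0,0,0,0,0],[0.5,0.116,0,0,0,0,0],[0.5,0.116,0,0,0,0,0]]'
python3 - <<'E'
from jars import *
o=ctrl.get_obs(); p=snapshot('wrist'); save(p,'w7'); print(o['eef_pos'],o['width'])
E
```

```text
time_s: 14.22
eef_pos: [0.5901, 0.2171, 0.0526]
eef_rot: [[0.785, 0.62, -0.001], [0.62, -0.785, -0.0], [-0.001, -0.0, -1.0]]
force: [-0.1, 0.2, -0.4]
width: 0.0213
grip_force: 0.0
[0.59014409 0.21713796 0.05256974] 0.02131111461937062
```

View pics/w7.png

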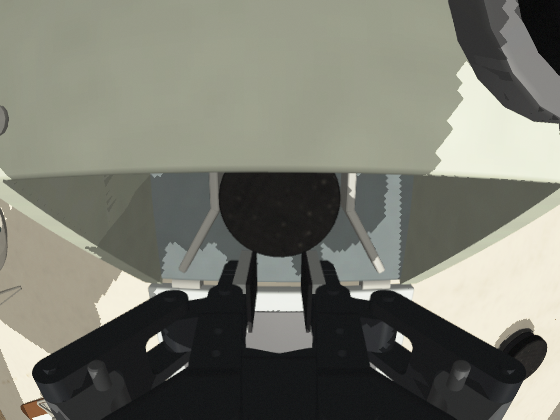

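```bash
python3 -m handwheel '[[0.5,-0.04,0,0,0,0,0],[0.5,-0.08,0,-0.03,0,0,0],[0,-0.11,0.03,-0.08,0,0,0],[-1,-0.11,0.08,-0.085,0,0,0],[-1,-0.11,0.13,-0.085,0,0,0],[-1,-0.11,0.18,-0.085,0,0,0],[-1,-0.11,0.216,-0.085,0,0,0],[-1,-0.11,0.216,-0.085,0,0,0],[-1,-0.11,0.216,-0.085,0,0,0]]'
cat >> jars.py <<'E'
def blobs():
    o=ctrl.get_obs(); p=snapshot('wrist'); g=p['color'].max(2)
    out=[]
    for j,s in jars(p,o):
        M=np.array(p['mount']); R=np.array(o['eef_rot']).reshape(3,3)
        w=np.array([j[0],j[1],.024]); c=M[:3,:3].T@(R.T@(w-o['eef_pos'])-M[:3,3]); th=np.arctan2(np.hypot(c[0],c[1]),c[2])
        u,v=np.array([p['cx'],p['cy']])+c[:2]/np.hypot(c[0],c[1])*th*f(p)
        out.append((j,s,to_tool(w,o).tolist(),(int(u),int(v))))
    m=(g<62).astype('u1'); m=cv2.morphologyEx(m,cv2.MORPH_OPEN,np.ones((9,9)))
    n,l,st,ce=cv2.connectedComponentsWithStats(m)
    for i in range(1,n):
        if 1200<st[i][4]<9000 and max(st[i][2:4])<1.5*min(st[i][2:4]):
            cx,cy=st[i][0]+st[i][2]/2,st[i][1]+st[i][3]/2
            w=at_z(p,cx,cy,.024,o); print('blob',st[i].tolist(),w.round(4),to_tool(w,o))
    for x in out: print('net',x)
    print(o['eef_pos'],o['width']); return p
E
python3 -c "
from jars import *
p=blobs(); save(p,'w8')"
```

```text
time_s: 15.4
eef_pos: [0.637, -0.02, 0.1374]
eef_rot: [[0.785, 0.619, -0.002], [0.619, -0.785, 0.001], [-0.001, -0.002, -1.0]]
force: [-0.3, 0.5, 0.3]
width: 0.0856
grip_force: 0.0
blob [1, 9, 48, 70, 2491] [0.6174 0.2685 0.024 ] [ 0.1634 -0.2384  0.1137]
blob [249, 181, 61, 62, 2982] [ 0.6369 -0.0197  0.024 ] [ 3.000e-04 -1.000e-04  1.134e-01]
net ([0.6414, -0.0194, 0.021], 0.77, [0.0039, 0.0025, 0.1134], (282, 207))
net ([0.473, -0.032, 0.0082], 0.72, [-0.1361, -0.0919, 0.1137], (185, 346))
[ 0.63696961 -0.01999484  0.13743242] 0.08558509110885636
```

```bash
python3 -m handwheel '[[-1,0.001,0.001,0.05,0,0,0],[-1,0.001,0.001,0.09,0,0,0],[-1,0.001,0.001,0.12,0,0,0],[-1,0.001,0.001,0.12,0,0,0],[1,0.001,0.001,0.12,0,0,0],[1,0.001,0.001,0.12,0,0,0],[1,0.001,0.001,0.12,0,0,0],[1,0.001,0.001,0.06,0,0,0],[1,0.001,0.001,0.02,0,0,0],[1,0.001,0.001,0.02,0,0,0]]'
```

```text
time_s: 16.75
eef_pos: [0.6427, -0.0209, 0.1232]
eef_rot: [[0.785, 0.62, 0.011], [0.62, -0.785, -0.001], [0.007, 0.008, -1.0]]
force: [0.2, 0.4, 0.4]
width: 0.0476
grip_force: 61.9
```

```bash
python3 -m handwheel '[[1,0.01,-0.04,0,0,0,0],[1,0.02,-0.09,0,0,0,0],[1,0.03,-0.14,0,0,0,0],[1,0.04,-0.18,0,0,0,0],[1,0.048,-0.2155,0.01,0,0,0],[1,0.048,-0.2155,0.03,0,0,0],[1,0.048,-0.2155,0.03,0,0,0],[1,0.048,-0.2155,0.03,0,0,0]]'
```

```text
time_s: 17.75
eef_pos: [0.5439, 0.1781, 0.0879]
eef_rot: [[0.785, 0.619, 0.0], [0.619, -0.785, -0.0], [0.0, 0.0, -1.0]]
force: [-0.1, 0.0, -0.5]
width: 0.0474
grip_force: 62.2
```

```bash
python3 -m handwheel '[[1,0,-0.0012,0.02,0,0,0],[1,0,-0.0012,0.0345,0,0,0],[1,0,-0.0012,0.0345,0,0,0],[-1,0,-0.0012,0.0345,0,0,0],[-1,0,-0.0012,0.0345,0,0,0],[-1,0,-0.0012,0.0345,0,0,0],[-1,0,-0.0012,-0.01,0,0,0],[0.5,-0.03,-0.0012,-0.02,0,0,0],[0.5,-0.055,-0.0012,-0.02,0,0,0],[0.5,-0.055,-0.0012,-0.01,0,0,0]]'
python3 -m handwheel '[[0.5,0,0,0.02,0,0,0],[0.5,0,0,0.044,0,0,0],[0.5,0,0,0.044,0,0,0],[0.5,0,0,0.044,0,0,0]]'
python3 -c "
from jars import *
p=blobs(); save(p,'w9')"
```

```text
time_s: 19.0
eef_pos: [0.4989, 0.1446, 0.0982]
eef_rot: [[0.785, 0.619, 0.001], [0.619, -0.785, 0.0], [0.001, 0.001, -1.0]]
force: [-0.4, 0.1, 0.3]
width: 0.032
grip_force: 0.0
time_s: 19.5
eef_pos: [0.5006, 0.1456, 0.0538]
eef_rot: [[0.785, 0.62, 0.001], [0.62, -0.785, 0.0], [0.001, 0.0, -1.0]]
force: [0.2, 0.2, -0.2]
width: 0.0212
grip_force: 0.0
net ([0.5463, 0.1762, 0.0531], 0.95, [0.0548, 0.0043, 0.0298], (288, 150))
net ([0.5345, -0.131, 0.0226], 0.81, [-0.1449, 0.238, 0.0298], (530, 383))
[0.50061576 0.14555443 0.05379853] 0.021170313243844826
```

```bash
python3 -m handwheel '[[0.5,0.018,0,0.001,0,0,0],[0.5,0.033,0,0.001,0,0,0],[0.5,0.048,0,0.001,0,0,0],[0.5,0.062,0,0.001,0,0,0],[0.5,0.076,0,0.001,0,0,0],[0.5,0.09,0,0.001,0,0,0],[0.5,0.104,0,0.001,0,0,0],[0.5,0.116,0,0.001,0,0,0],[0.5,0.116,0,0.001,0,0,0],[0.5,0.116,0,0.001,0,0,0]]'
python3 -c "
from jars import *
p=blobs(); save(p,'w10')"
```

```text
time_s: 20.85
eef_pos: [0.5905, 0.217, 0.0527]
eef_rot: [[0.785, 0.62, -0.0], [0.62, -0.785, -0.0], [-0.0, -0.0, -1.0]]
force: [-0.8, -1.9, 0.8]
width: 0.0212
grip_force: 0.0
blob [219, 173, 121, 84, 8620] [0.6077 0.2311 0.024 ] [ 0.0223 -0.0004  0.0287]
net ([0.6205, 0.2356, 0.0525], 0.6, [0.0351, 0.004, 0.0287], (288, 190))
[0.59049119 0.21698257 0.05267612] 0.021182156407339104
```

View pics/w10.png

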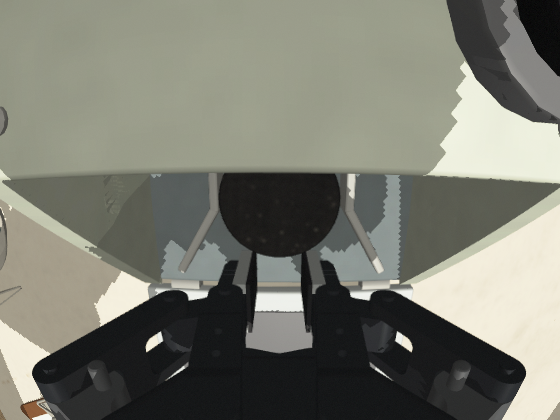

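The second jar is in the lane. Next is the jar at (0.530, -0.124).

```bash
python3 -m handwheel '[[0.5,-0.04,0,0,0,0,0],[0.5,-0.08,0,-0.03,0,0,0],[0,-0.11,0.03,-0.08,0,0,0],[-1,-0.14,0.08,-0.085,0,0,0],[-1,-0.17,0.12,-0.085,0,0,0],[-1,-0.2,0.16,-0.085,0,0,0],[-1,-0.23,0.2,-0.085,0,0,0],[-1,-0.2586,0.23,-0.085,0,0,0],[-1,-0.2586,0.23,-0.085,0,0,0],[-1,-0.2586,0.23,-0.085,0,0,0]]'
python3 -c "
from jars import *
p=blobs(); save(p,'w11')"
```

```text
time_s: 22.2
eef_pos: [0.5299, -0.1233, 0.1377]
eef_rot: [[0.785, 0.619, -0.0], [0.619, -0.785, 0.001], [0.0, -0.001, -1.0]]
force: [-0.8, 0.6, -0.3]
width: 0.0851
grip_force: 0.0
blob [106, 182, 56, 57, 2570] [ 0.4557 -0.0268  0.024 ] [ 0.0014 -0.1216  0.1138]
blob [259, 189, 61, 62, 2986] [ 0.5297 -0.1333  0.024 ] [-0.0063  0.0078  0.1137]
net ([0.5309, -0.1306, 0.0239], 0.96, [-0.0037, 0.0064, 0.1137], (287, 216))
[ 0.52989338 -0.12333002  0.13773043] 0.0850824378130537
```

```bash
python3 -m handwheel '[[-1,-0.0055,0.008,0.05,0,0,0],[-1,-0.0055,0.008,0.09,0,0,0],[-1,-0.0055,0.008,0.12,0,0,0],[-1,-0.0055,0.008,0.12,0,0,0],[1,-0.0055,0.008,0.12,0,0,0],[1,-0.0055,0.008,0.12,0,0,0],[1,-0.0055,0.008,0.12,0,0,0],[1,-0.0055,0.008,0.06,0,0,0],[1,-0.0055,0.008,0.02,0,0,0],[1,-0.0055,0.008,0.02,0,0,0]]'
```

```text
time_s: 23.55
eef_pos: [0.5339, -0.1344, 0.1225]
eef_rot: [[0.785, 0.62, 0.01], [0.62, -0.785, -0.004], [0.005, 0.009, -1.0]]
force: [-0.2, 0.2, -1.3]
width: 0.0474
grip_force: 61.8
```

```bash
python3 -m handwheel '[[1,0.03,-0.035,0,0,0,0],[1,0.06,-0.07,0,0,0,0],[1,0.09,-0.105,0,0,0,0],[1,0.12,-0.14,0,0,0,0],[1,0.15,-0.175,0,0,0,0],[1,0.18,-0.21,0,0,0,0],[1,0.203,-0.2372,0.01,0,0,0],[1,0.203,-0.2372,0.03,0,0,0],[1,0.203,-0.2372,0.03,0,0,0],[1,0.203,-0.2372,0.03,0,0,0]]'
```

```text
time_s: 24.8
eef_pos: [0.5434, 0.1783, 0.0879]
eef_rot: [[0.785, 0.619, 0.0], [0.619, -0.785, -0.0], [0.0, 0.0, -1.0]]
force: [-0.2, 0.1, -0.1]
width: 0.0477
grip_force: 61.9
```

```bash
python3 -m handwheel '[[1,0,-0.0008,0.02,0,0,0],[1,0,-0.0008,0.0345,0,0,0],[1,0,-0.0008,0.0345,0,0,0],[-1,0,-0.0008,0.0345,0,0,0],[-1,0,-0.0008,0.0345,0,0,0],[-1,0,-0.0008,0.0345,0,0,0],[-1,0,-0.0008,-0.01,0,0,0],[0.5,-0.03,-0.0008,-0.02,0,0,0],[0.5,-0.055,-0.0008,-0.02,0,0,0],[0.5,-0.055,-0.0008,-0.01,0,0,0]]'
python3 -m handwheel '[[0.5,0,0,0.02,0,0,0],[0.5,0,0,0.045,0,0,0],[0.5,0,0,0.045,0,0,0],[0.5,0,0,0.045,0,0,0]]'
python3 -c "
from jars import *
p=blobs(); save(p,'w12')"
```

```text
time_s: 26.05
eef_pos: [0.4988, 0.1446, 0.0982]
eef_rot: [[0.785, 0.619, 0.001], [0.619, -0.785, 0.0], [0.001, 0.0, -1.0]]
force: [-0.8, -0.4, 0.5]
width: 0.0323
grip_force: 0.0
time_s: 26.55
eef_pos: [0.5005, 0.1455, 0.0528]
eef_rot: [[0.785, 0.62, 0.001], [0.62, -0.785, 0.0], [0.001, 0.0, -1.0]]
force: [0.1, 0.7, -0.2]
width: 0.0215
grip_force: 0.0
net ([0.5377, 0.1814, 0.0561], 0.98, [0.0514, -0.0051, 0.0289], (269, 157))
[0.50053247 0.14549954 0.05282031] 0.0214598294267778
```

```bash
python3 -m handwheel '[[0.5,0.018,0,0,0,0,0],[0.5,0.033,0,0,0,0,0],[0.5,0.048,0,0,0,0,0],[0.5,0.062,0,0,0,0,0],[0.5,0.076,0,0,0,0,0],[0.5,0.09,0,0,0,0,0],[0.5,0.104,0,0,0,0,0],[0.5,0.116,0,0,0,0,0],[0.5,0.116,0,0,0,0,0],[0.5,0.116,0,0,0,0,0]]'
python3 -c "
from jars import *
p=blobs(); save(p,'w13')"
```

```text
time_s: 27.9
eef_pos: [0.5905, 0.217, 0.0527]
eef_rot: [[0.785, 0.62, -0.0], [0.62, -0.785, -0.0], [-0.0, -0.0, -1.0]]
force: [0.0, -0.2, -0.2]
width: 0.021
grip_force: 0.0
blob [219, 173, 121, 84, 8658] [0.6077 0.231  0.024 ] [ 0.0223 -0.0004  0.0287]
net ([0.6163, 0.2402, 0.0575], 0.61, [0.0347, -0.0022, 0.0287], (275, 191))
[0.59046814 0.21697817 0.05268877] 0.020961871579365594
```

```bash
python3 -m handwheel '[[0.5,-0.04,0,0,0,0,0],[0.5,-0.08,0,-0.03,0,0,0],[0,-0.11,0.01,-0.08,0,0,0],[-1,-0.14,0.03,-0.085,0,0,0],[-1,-0.18,0.05,-0.085,0,0,0],[-1,-0.22,0.08,-0.085,0,0,0],[-1,-0.2546,0.106,-0.085,0,0,0],[-1,-0.2546,0.106,-0.085,0,0,0],[-1,-0.2546,0.106,-0.085,0,0,0]]'
python3 -c "
from jars import *
p=blobs(); save(p,'w14')"
```

```text
time_s: 29.12
eef_pos: [0.4566, -0.0237, 0.1379]
eef_rot: [[0.785, 0.619, 0.001], [0.619, -0.785, 0.001], [0.001, -0.0, -1.0]]
force: [0.9, 0.3, -0.7]
width: 0.0854
grip_force: 0.0
blob [245, 184, 61, 62, 3022] [ 0.4529 -0.0225  0.024 ] [-0.0023 -0.0032  0.1139]
net ([0.457, -0.0247, 0.0192], 0.61, [-0.0004, 0.0011, 0.1139], (280, 212))
[ 0.45658254 -0.02369594  0.13789541] 0.0854202131866457
```

```bash
python3 -m handwheel '[[-1,-0.002,-0.002,0.05,0,0,0],[-1,-0.002,-0.002,0.09,0,0,0],[-1,-0.002,-0.002,0.12,0,0,0],[-1,-0.002,-0.002,0.12,0,0,0],[1,-0.002,-0.002,0.12,0,0,0],[1,-0.002,-0.002,0.12,0,0,0],[1,-0.002,-0.002,0.12,0,0,0],[1,-0.002,-0.002,0.06,0,0,0],[1,-0.002,-0.002,0.02,0,0,0],[1,-0.002,-0.002,0.02,0,0,0]]'
```

```text
time_s: 30.48
eef_pos: [0.4567, -0.0242, 0.1218]
eef_rot: [[0.785, 0.62, 0.01], [0.62, -0.785, -0.002], [0.006, 0.008, -1.0]]
force: [-0.9, -0.5, -0.2]
width: 0.0475
grip_force: 62.1
```

```bash
python3 -m handwheel '[[1,0.03,-0.015,0,0,0,0],[1,0.065,-0.035,0,0,0,0],[1,0.1,-0.055,0,0,0,0],[1,0.135,-0.075,0,0,0,0],[1,0.17,-0.09,0,0,0,0],[1,0.195,-0.1035,0.01,0,0,0],[1,0.195,-0.1035,0.03,0,0,0],[1,0.195,-0.1035,0.03,0,0,0],[1,0.195,-0.1035,0.03,0,0,0]]'
```

```text
time_s: 31.6
eef_pos: [0.5424, 0.1782, 0.0877]
eef_rot: [[0.785, 0.62, -0.0], [0.62, -0.785, -0.0], [-0.0, -0.0, -1.0]]
force: [1.0, 0.1, -0.1]
width: 0.0476
grip_force: 62.1
```

```bash
python3 -m handwheel '[[1,0,0,0.02,0,0,0],[1,0,0,0.0345,0,0,0],[1,0,0,0.0345,0,0,0],[-1,0,0,0.0345,0,0,0],[-1,0,0,0.0345,0,0,0],[-1,0,0,0.0345,0,0,0],[-1,0,0,-0.01,0,0,0],[0.5,-0.03,0,-0.02,0,0,0],[0.5,-0.055,0,-0.02,0,0,0],[0.5,-0.055,0,-0.01,0,0,0]]'
python3 -m handwheel '[[0.5,0,0,0.02,0,0,0],[0.5,0,0,0.045,0,0,0],[0.5,0,0,0.045,0,0,0],[0.5,0,0,0.045,0,0,0]]'
python3 -c "
from jars import *
p=blobs(); save(p,'w15')"
```

```text
time_s: 32.85
eef_pos: [0.4987, 0.1439, 0.0983]
eef_rot: [[0.785, 0.619, 0.001], [0.619, -0.785, 0.0], [0.001, 0.001, -1.0]]
force: [-0.1, 0.5, 0.5]
width: 0.0324
grip_force: 0.0
time_s: 33.35
eef_pos: [0.5004, 0.1447, 0.0529]
eef_rot: [[0.785, 0.62, 0.001], [0.62, -0.785, 0.0], [0.001, 0.0, -1.0]]
force: [0.2, -0.5, 0.1]
width: 0.0212
grip_force: 0.0
[0.5003978  0.14474562 0.05285025] 0.02117202827192208
```

```bash
python3 -c "
import cv2,numpy as np
for n in ['w6','w9','w12','w15']:
    g=cv2.imread('pics/%s.png'%n).max(2)[60:245,140:430]; m=(g<50).astype('u1'); m=cv2.morphologyEx(m,cv2.MORPH_OPEN,np.ones((9,9)))
    k=cv2.connectedComponentsWithStats(m); print(n,[s.tolist() for s in k[2][1:] if s[4]>1000])
"
```

```text
w6 [[78, 46, 121, 123, 11703]]
w9 [[79, 49, 121, 121, 11602]]
w12 [[78, 48, 124, 123, 11918]]
w15 [[77, 45, 123, 123, 11571]]
```

Same circle as before: the fourth jar stands on the shelf, and the network simply missed it. Pushing.

```bash
python3 -m handwheel '[[0.5,0.018,-0.001,0,0,0,0],[0.5,0.033,-0.001,0,0,0,0],[0.5,0.048,-0.001,0,0,0,0],[0.5,0.062,-0.001,0,0,0,0],[0.5,0.076,-0.001,0,0,0,0],[0.5,0.09,-0.001,0,0,0,0],[0.5,0.104,-0.001,0,0,0,0],[0.5,0.114,-0.001,0,0,0,0],[0.5,0.121,-0.001,0,0,0,0],[0.5,0.121,-0.001,0,0,0,0]]'
python3 -m handwheel '[[0.5,-0.04,0,0,0,0,0],[0.5,-0.08,0,-0.03,0,0,0],[0,-0.11,0,-0.09,0,0,0],[-1,-0.14,0,-0.14,0,0,0],[-1,-0.14,0,-0.14,0,0,0],[-1,-0.14,0,-0.14,0,0,0]]'
python3 -c "
from jars import *
p=blobs(); save(p,'w16')
for n in ['scene','side']: print(n,jars(snapshot(n),0))"
```

```text
time_s: 34.7
eef_pos: [0.5945, 0.2206, 0.0528]
eef_rot: [[0.785, 0.62, 0.001], [0.62, -0.785, 0.0], [0.001, 0.0, -1.0]]
force: [-0.2, -0.3, -0.7]
width: 0.0214
grip_force: 0.0
time_s: 35.45
eef_pos: [0.4838, 0.1334, 0.1928]
eef_rot: [[0.785, 0.619, 0.001], [0.619, -0.785, 0.0], [0.001, 0.0, -1.0]]
force: [-0.4, 0.7, -0.8]
width: 0.0848
grip_force: 0.0
net ([0.612, 0.2319, 0.0564], 0.84, [0.1615, 0.002, 0.1689], (281, 25))
net ([0.5523, 0.1822, 0.0388], 0.39, [0.0838, 0.004, 0.1689], (283, 106))
[0.48382164 0.13335071 0.19277192] 0.08477875592076452
scene [([0.6122, 0.2373, 0.0522], 0.8), ([0.6961, 0.2991, 0.0572], 0.58), ([0.6577, 0.2693, 0.0532], 0.46)]
side []
```

View pics/w16.png

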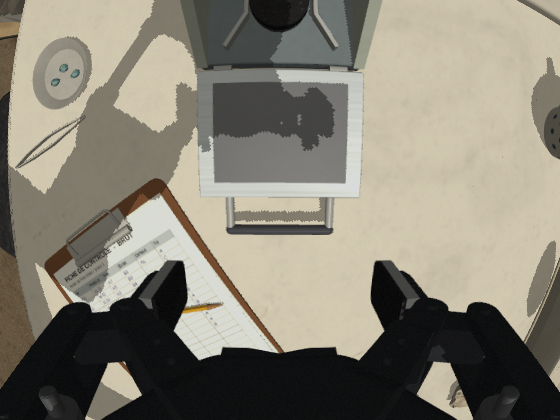

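All four jars are inside: the last shows at (279,5) between the rails, and the shelf is clear. The bar is at (279,230); I'll compute how to grip it.

```bash
python3 - <<'E'
from jars import *
o=ctrl.get_obs(); p=snapshot('wrist')
for v in (226,230,234): w=at_z(p,279,v,.024,o); print(w.round(4),to_tool(w,o))
w=at_z(p,280,197,.030,o); print('edge',w, to_tool(w,o))
print(to_tool([.4612,.1068,.022],o),o['q'])
E
```

```text
[0.4606 0.116  0.024 ] [-0.0287 -0.0004  0.1674]
[0.4574 0.1135 0.024 ] [-0.0328 -0.0004  0.1674]
[0.4542 0.1109 0.024 ] [-0.0369 -0.0004  0.1674]
edge [0.48472641 0.13395399 0.03      ] [0.0013 0.0005 0.1614]
[-0.034   0.0072  0.1694] [7.48756517e+00 1.16564093e+01 9.95538394e+01 5.17209554e-04
 6.89334170e+01 5.91656902e+01]
```

```bash
python3 -m handwheel '[[0.34,-0.01,0,0,0,0,-10],[0.34,-0.02,0,0,0,0,-20],[0.34,-0.03,0,0,0,0,-30],[0.34,-0.0335,0,0.02,0,0,-40],[0.34,-0.0335,0,0.04,0,0,-50],[0.34,-0.0335,0,0.06,0,0,-60],[0.34,-0.0335,0,0.08,0,0,-70],[0.34,-0.0335,0,0.1,0,0,-80],[0.34,-0.0335,0,0.11,0,0,-90],[0.34,-0.0335,0,0.11,0,0,-90]]'
python3 -c "
from jars import *
o=ctrl.get_obs(); p=snapshot('wrist'); save(p,'w17'); print(o['eef_pos'],o['width'])"
```

```text
time_s: 37.05
eef_pos: [0.4571, 0.1126, 0.0816]
eef_rot: [[-0.618, 0.786, -0.003], [0.786, 0.618, -0.0], [0.001, -0.002, -1.0]]
force: [0.9, -0.3, -0.6]
width: 0.0284
grip_force: 0.0
[0.45705438 0.11264138 0.08160915] 0.028369093178060616
```

View pics/w17.png

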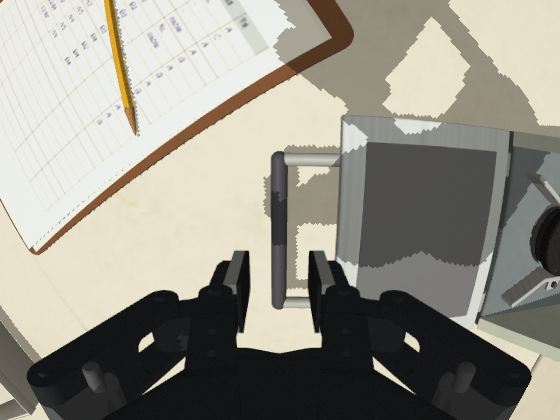

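The bar, at column 279, is centred between the fingers. Descend and grip.

```bash
python3 -m handwheel '[[0.34,0,0,0.025,0,0,0],[0.34,0,0,0.045,0,0,0],[0.34,0,0,0.06,0,0,0],[0.34,0,0,0.062,0,0,0],[0.34,0,0,0.062,0,0,0],[1,0,0,0.062,0,0,0],[1,0,0,0.062,0,0,0],[1,0,0,0.062,0,0,0]]'
```

```text
time_s: 38.1
eef_pos: [0.4574, 0.112, 0.0215]
eef_rot: [[-0.62, 0.785, -0.0], [0.785, 0.62, -0.001], [-0.001, -0.001, -1.0]]
force: [-1.8, -3.5, 6.4]
width: 0.0074
grip_force: 58.7
```

```bash
python3 -m handwheel '[[1,-0.0003,0,-0.016,0,0,0],[1,0,0.001,-0.0336,0,0,0],[1,0,0.0089,-0.0652,0,0,0],[1,0,0.0231,-0.0944,0,0,0],[1,0,0.0431,-0.12,0,0,0],[1,0,0.068,-0.1409,0,0,0],[1,0,0.0967,-0.1562,0,0,0],[1,0,0.128,-0.1651,0,0,0],[1,0,0.128,-0.1651,0,0,0]]'
```

```text
time_s: 39.22
eef_pos: [0.561, 0.1926, 0.1894]
eef_rot: [[-0.62, 0.784, 0.007], [0.784, 0.62, 0.0], [-0.004, 0.005, -1.0]]
force: [-1.4, -2.6, 13.0]
width: 0.0074
grip_force: 62.8
```

```bash
python3 -m handwheel '[[1,0,0.016,-0.002,0,0,0],[1,0,0.0324,-0.0023,0,0,0],[1,0,0.0646,0.0022,0,0,0],[1,0,0.0902,0.011,0,0,0],[1,0,0.1048,0.0184,0,0,0],[1,0,0.1133,0.0237,0,0,0],[1,0,0.1162,0.0257,0,0,0],[1,0,0.1162,0.0257,0,0,0]]'
```

```text
time_s: 40.22
eef_pos: [0.6461, 0.2609, 0.164]
eef_rot: [[-0.62, 0.784, -0.005], [0.784, 0.62, -0.006], [-0.002, -0.007, -1.0]]
force: [-9.1, -7.3, 19.0]
width: 0.0072
grip_force: 65.4
```

```bash
python3 -m handwheel '[[0.3,0,0,0,0,0,0],[0.3,0,0,0,0,0,0],[0.3,0,0,0,0,0,0],[0.3,0,0,-0.04,0,0,0],[0.3,0,0,-0.08,0,0,0],[0.3,0,0,-0.08,0,0,0],[0.3,0,0,-0.08,0,0,0]]'
python3 - <<'E'
from jars import *
o=ctrl.get_obs(); p=snapshot('wrist'); save(p,'w18'); print(o['eef_pos'],o['width'])
a=cv2.imread('pics/w1.png'); b=cv2.imread('pics/w18.png')
for im in (a,b):
    print([im[r,215:300:2].max(1).tolist() for r in (185,)])
s=snapshot('side'); save(s,'s2')
cv2.imwrite('pics/cmp.png',np.hstack([cv2.resize(b[90:320,180:410],(400,400)),cv2.resize(cv2.imread('pics/s2.png')[180:280,190:290],(400,400),interpolation=2)]))
print([(np.round(x['location'],3).tolist(),round(x['score'],2)) for x in nets.look_for(p,'start_top')])
E
```

```text
time_s: 41.1
eef_pos: [0.649, 0.264, 0.2391]
eef_rot: [[-0.62, 0.785, -0.001], [0.785, 0.62, -0.0], [0.001, -0.001, -1.0]]
force: [0.9, 0.2, -0.1]
width: 0.0296
grip_force: 0.0
[0.64897271 0.26402369 0.23914622] 0.029635257028444436
[[162, 164, 165, 160, 161, 163, 162, 162, 161, 163, 166, 162, 164, 162, 198, 176, 169, 141, 112, 55, 42, 44, 45, 47, 46, 42, 38, 29, 129, 134, 134, 133, 134, 133, 135, 135, 135, 135, 133, 133, 135, 134, 134]]
[[187, 184, 189, 179, 186, 187, 184, 184, 185, 183, 185, 189, 188, 184, 187, 184, 178, 222, 169, 170, 159, 55, 198, 233, 232, 107, 46, 48, 50, 50, 48, 45, 40, 140, 144, 143, 144, 143, 144, 143, 143, 144, 143]]
[([0.692, 0.23, 0.149], 0.63)]
```

View pics/cmp.png

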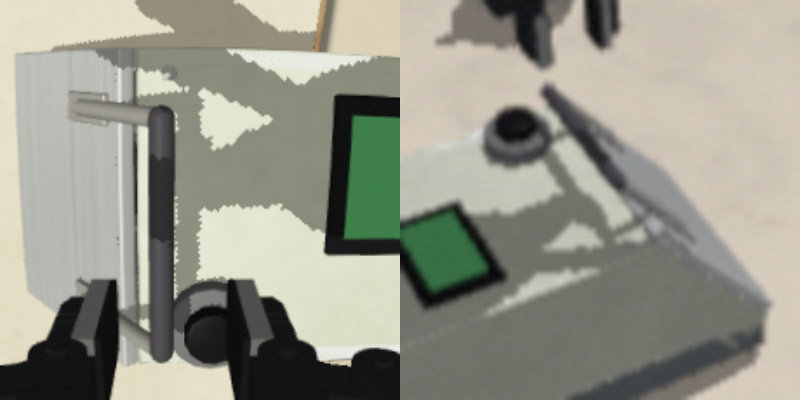

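The door looks shut: panel flush on the sloped front, and the bar beyond the roof edge at column ~273. Numeric check follows.

```bash
python3 - <<'E'
from jars import *
o=ctrl.get_obs(); p=snapshot('wrist')
H=np.array([.5763,.205]); ex=np.array([.7837,.6211]); ey=np.array([-.6211,.7837])
for n,u,v,z in [('bar',273,185,.163),('edge',258,185,.129),('button',298,281,.145)]:
    w=at_z(p,u,v,z,o); print(n,w.round(4),(w[:2]-H)@ex,(w[:2]-H)@ey,to_tool(w,o))
w=H+.108*ex-.05*ey; print(w,to_tool([*w,.145],o))
E
```

```text
bar [0.628  0.2847 0.163 ] 0.09002277282909454 0.03040528831522723 [ 0.0291 -0.003   0.0752]
edge [0.6226 0.2723 0.129 ] 0.07806679887169143 0.023970304488270543 [ 0.0226 -0.0148  0.1092]
button [0.6912 0.2347 0.145 ] 0.10848191642927467 -0.04806434814103238 [-0.0493  0.0157  0.093 ]
[0.6919946 0.2328938] [-0.0513  0.0152  0.093 ]
```

```bash
python3 -m handwheel '[[1,-0.01,0.003,0,0,0,10],[1,-0.02,0.006,0,0,0,20],[1,-0.03,0.01,0,0,0,30],[1,-0.04,0.014,0,0,0,40],[1,-0.05,0.017,0,0,0,50],[1,-0.05,0.017,0,0,0,60],[1,-0.05,0.017,0,0,0,70],[1,-0.05,0.017,0,0,0,80],[1,-0.05,0.017,0,0,0,90],[1,-0.05,0.017,0,0,0,90]]'
python3 -m handwheel '[[1,0,0,0.03,0,0,0],[1,0,0,0.06,0,0,0],[1,0,0,0.07,0,0,0],[1,0,0,0.07,0,0,0]]'
```

```text
time_s: 42.55
eef_pos: [0.6934, 0.2352, 0.2391]
eef_rot: [[0.784, 0.621, -0.001], [0.621, -0.784, -0.0], [-0.001, -0.001, -1.0]]
force: [0.3, 1.2, 0.3]
width: 0.0001
grip_force: 0.0
time_s: 43.05
eef_pos: [0.6935, 0.2352, 0.1695]
eef_rot: [[0.784, 0.621, -0.001], [0.621, -0.784, -0.0], [-0.001, -0.001, -1.0]]
force: [-0.1, -0.2, 0.1]
width: 0.0002
grip_force: 0.0
```

Tips at 0.158; press slowly, watching the force.

```bash
for i in 1; do python3 -m handwheel '[[1,0,0,0.005,0,0,0],[1,0,0,0.01,0,0,0],[1,0,0,0.012,0,0,0],[1,0,0,0.012,0,0,0]]'; done
```

```text
time_s: 43.55
eef_pos: [0.6943, 0.2355, 0.1589]
eef_rot: [[0.785, 0.62, 0.002], [0.62, -0.785, 0.001], [0.002, 0.001, -1.0]]
force: [1.1, 1.0, 3.1]
width: 0.0001
grip_force: 1.2
```

```bash
python3 -m handwheel '[[1,0,0,0.003,0,0,0],[1,0,0,0.006,0,0,0],[1,0,0,0.007,0,0,0],[1,0,0,0.007,0,0,0]]'
```

```text
time_s: 44.05
eef_pos: [0.6944, 0.2355, 0.1558]
eef_rot: [[0.785, 0.62, 0.005], [0.62, -0.785, 0.001], [0.004, 0.002, -1.0]]
force: [-3.2, -0.3, 17.2]
width: 0.0002
grip_force: 8.5
```

Bottomed at 17 N, so it was pressed. Withdraw and check.

```bash
python3 -m handwheel '[[1,0,0,-0.03,0,0,0],[1,0,0,-0.07,0,0,0],[1,0,0,-0.1,0,0,0],[1,0,0,-0.1,0,0,0],[1,0,0,-0.1,0,0,0],[1,0,0,-0.1,0,0,0]]'
python3 - <<'E'
from jars import *
p=snapshot('side'); a=cv2.imread('pics/s2.png')[190:300,130:290].astype(int); b=p['color'][190:300,130:290,::-1].astype(int)
d=np.abs(a-b).max(2)>60; print('changed px',d.sum())
ys,xs=np.nonzero(d); print(np.percentile(xs,[0,50,100])+130,np.percentile(ys,[0,50,100])+190) if len(xs) else 0
save(p,'s3'); o=ctrl.get_obs(); print(o['force'],o['time_s'])
H=np.array([.5763,.205]); ex=np.array([.7837,.6211])
R=cv2.Rodrigues(np.array(p['rvec']))[0]
m=cv2.absdiff(cv2.imread('pics/s2.png'),cv2.imread('pics/s3.png'))[200:260,225:285].max(2)
print((m>60).sum())
E
```

```text
time_s: 44.8
eef_pos: [0.6928, 0.2351, 0.2488]
eef_rot: [[0.785, 0.62, -0.004], [0.62, -0.785, -0.001], [-0.004, -0.002, -1.0]]
force: [-0.2, 0.5, -1.1]
width: -0.0
grip_force: 0.0
changed px 1940
[146. 191. 289.] [190. 245. 299.]
[-0.32022879 -0.31114452 -0.72014145] 44.85
153
```

```bash
python3 -c "
from plant import ctrl
print(ctrl.finish_job())"
```

```text
the job is handed in; nothing more can be done
None
```

I handed the job in after 45 s on the robot's clock, and no verdict came back: all four jars I found on the bench went into the lane, the door measured shut, the start button was pressed to its stop and let go, and I never moved near the dish, tweezers or loupe.

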